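# Close a specimen cassette in the guarded bench press

### The job

Two low cassette presses stand on the bench; one has its sled standing out at the front with a cassette in it. Push that sled fully home by its upright tab, then reach down through the window of that press's guard and, without touching the guard, press the lever all the way down to its stop, keep it there for about two seconds, let it spring back up and draw clear. Lift nothing, do not work the lever while the sled is out, do not touch the other press, and leave everything else on the bench where it is.

Things in the scene. Friction and masses are not known exactly. Their poses are not given: they have to be found in the camera images.
- press: the press to work, fixed. Origin on the bench under its window's centre; x from front to rear (away from the robot, yawed up to 0.25 rad), z up. In mm: base 20 high, x -75..130, y +-70; tongue 20 high, 50 wide, to x -160; guide rails y +-32, top 33, x -115..30; column behind the window, x 72..130, up to 103 high
- press_guard: its guard, not to be touched: fixed level square stainless frame, outer 136 x 136 mm, 5 mm thick, top face 100 mm above the bench, with a 100 x 100 mm window, on four corner posts with clear side panels (front and rear open). Origin and axes as press
- press_window (a point): centre of the guard's window at the level of the frame's top face (100 mm above the bench); window edges at +-50 mm along the press's x and y
- press_lever_pad (a point): centre of the top face of the lever's black pad (36 mm along x, 40 mm along y), under the middle of the window, 12 mm below the frame's top face when up
- press_lever (a joint): lever angle, rad: 0 up, 0.30 fully down at its rigid stop. Hinged about the press's y axis at x = 82 mm, 82 mm above the bench, so the pad goes down about 24 mm. Spring-returned: about 3 N on the pad to start, 6.5 N at the stop. It drives a small ram down on the cassette
- sled: loose aluminium sled, about 0.16 kg, 155 x 48 x 6 mm, a cassette fixed in it; slides along the press's x in lipped rails. Origin at its underside below the cassette, 20 mm above the bench; axes as the press's. Starts 35 to 60 mm out; home, against a rigid stop, its origin is at x = -25 mm in the press's frame. Friction about 1 to 3 N
- sled_tab (a point): point on the front face of the sled's upright tab, 50 mm above the bench (tab 34 mm wide, 8 mm thick, from 20 to 65 mm above the bench); 100 mm in front of the sled's origin, so at x = -125 mm in the press's frame when home
- twin: the other, identical press, empty with its sled already home; same sizes and frame as press. Not to be touched
- pot_small: closed white-capped specimen pot, 42 mm wide, 58 mm tall, standing between the two presses; origin at the centre of its underside. Leave alone
- reagent: small amber bottle, 50 mm wide, 90 mm tall, standing behind the gap between the presses; origin at the centre of its underside. Leave alone
- cassette_a: loose specimen cassette lying on the bench, 40 x 28 x 8 mm; origin at the centre of its underside. Leave alone
- cassette_b: another such loose cassette on the bench, nearer the robot; origin at the centre of its underside. Leave alone
- beaker: white open beaker, 70 mm wide, 80 mm tall, to the left; origin at the centre of its underside. Leave alone
- pot_big: clear closed pot, 60 mm wide, 75 mm tall, to the right; origin at the centre of its underside. Leave alone
- forceps: steel forceps lying on the bench, 140 mm long, to the right; origin at the centre of its underside. Leave alone
- marker: marker pen lying on the bench, 130 mm long, to the left; origin at the centre of its underside. Leave alone
Not all that is in view belongs to the job. Several things have the shape of the sled; the one meant has the colours described above.

How it is judged:
By the outcome, as a careful person would: the job done as asked, in the order asked, and still so for the second after the job is handed in, with the robot touching nothing.
It also fails if it takes over 50 s, if anything falls off the work surface, if the arm or the gripper's body presses on something with over 40 N, if the wrist force passes 120 N, or if a joint passes its speed limit or range.

### The arm

A 6-joint arm with a two-finger parallel gripper is mounted at the origin on the work surface. World frame = base frame: x ahead of the robot, y to its left, z up, the work surface at z = 0. Lengths are in m, angles in rad, forces in N, time in s.
With the tool pointing down it reaches from about 0.35 to 0.875 m from the base axis. Payload 4.2 kg.
Tool frame: the origin (TCP) lies at the very end of the fingers, on their centre line; the grasp point (between the pads) lies 19 mm behind it; z points along the fingers, y is the direction in which the jaws open and shut (so a half turn about z gives the same grasp; the last joint's range is limited). The gripper opens to 87 mm and grips with 3 to 60 N. Pads are 19 mm wide; open, the fingers measure 117 mm over their backs; the gripper's body (75 mm by 190 mm) begins 51 mm behind the grasp point.
Start: joints at [-0.874, 0.385, 0.008, 0, -1.194, -0.259], TCP at [0.265, -0.566, 0.223] pointing down, gripper open.
Joint ranges: [-3.14, 3.14], [-1.21, 2.06], [-1.07, 1.41], [-3.16, 2.05], [-2.99, -0.16], [-3.1, 3.1]. Speed limits (rad/s): [2.79, 2.79, 3.14, 3.14, 3.14, 3.14].

### API

Orientations are given as a unit quaternion [x, y, z, w].
In Python, from bench import status, optics, arm gives the robot as it stands.
- The arm moves only by the shell command python3 -m crank 'ROWS' [FORCE]. ROWS is JSON, a list of rows, each an object with "twist": the turn, a rotation vector about the tool's x, y, z in rad, a list of three; "travel": the shift along the tool's x, y, z in cm, a list of three; "grip": the opening, from 0 (shut) to 1 (fully open). A call has 1 to 20 rows; each row is the pose to reach, as a shift and turn from the pose commanded when the call began, along the tool's axes at that moment; what a row does not reach only later rows make up. A row lasts 1/10 s, in which the tool goes at most 50 mm and 8.59 degrees, less where a joint would pass 70% of its speed; a pose out of reach is approached as far as the arm can. A call with a gripper value outside its range is refused whole. The fingers move at their own pace and stop on an object; FORCE is the grip in N (left out, the last holds). Time passes only in rows, so rows that repeat a pose let the fingers close. It gives the time, the measured TCP pose, the force and the opening at its end, in the units of the state.
- status.read_state(): the state, without advancing time (a new reading comes with each control period).
- optics.grab_frame(name): name is "side" or "top" or "wrist"; returns the picture (400x640x3 uint8, red, green, blue); there is no depth.
- optics.camera_info(name): a dict with "vfov" (degrees; the focal length in pixels is half the picture's height over the tangent of half this angle, whatever the lens; pixels are square), "cx", "cy" (the principal point, pixels), "dist_coeffs" ([k1, k2, p1, p2, k3] as OpenCV has them; the pictures are not rectified), "R" (3x3) and "t" (3): a world point X has camera coordinates R X + t. Camera axes: x right, y down, z forward; pixel columns grow to the right and rows downward; lengths in m; the calibration is good to about 2 mm. A picture is of the moment at which its call begins: read the wrist's pose just before it. camera_info takes no time and is no camera call; for the wrist camera it gives the pose at the moment of the call.
- arm.finish_job(): hands the job in, once; it reports no verdict.
The state is a dict: "t": time; "joint_positions": joint angles; "joint_vel": joint speeds; "tau": joint torques, N m; "eef_pos": TCP position; "ee_rot": TCP orientation; "contact_force": force on the tool from outside, world axes, zero at the start; "ft_torque": the same for the moment, N m; "opening": finger opening in m.
Only numpy, scipy, OpenCV 4.12 (cv2) and the standard library are available. Lean on these libraries where they do the work, as an engineer would, in place of code of your own. Each camera call takes 0.05 s, during which the arm holds its last target. There are 200 camera calls.

## Working session

There is one attempt and no reset: what is moved stays moved. The work goes in short steps, Python scripts to look and compute and a shell command to move; the robot and the scene stay as the last step left them, time stands still between calls to the robot, and variables do not carry over. Pictures are saved under pics/ and viewed, about 8 in all and at most 12, crops included, and the job is handed in when it is done.

```bash
mkdir -p pics; ls; cat > h.py <<'E'
import numpy as np, cv2
from bench import status, optics, arm
def cam(n):
    c=optics.camera_info(n); f=200/np.tan(np.radians(c["vfov"])/2)
    K=np.array([[f,0,c["cx"]],[0,f,c["cy"]],[0,0,1]]); return K,np.array(c["dist_coeffs"]),np.array(c["R"]),np.array(c["t"])
def cast(C,px,z):
    K,d,R,t=C; p=cv2.undistortPoints(np.array(px,float).reshape(-1,1,2),K,d).reshape(-1,2)
    r=np.c_[p,np.ones(len(p))]@R; o=-R.T@t
    return o+r*((z-o[2])/r[:,2])[:,None]
def proj(C,X):
    K,d,R,t=C; return cv2.projectPoints(np.array(X,float).reshape(-1,1,3),cv2.Rodrigues(R)[0],t,K,d)[0].reshape(-1,2)
def grab(n,f=None):
    C=cam(n); im=optics.grab_frame(n)
    if f: cv2.imwrite(f,im[:,:,::-1])
    return C,im
E
python3 - <<'E'
from h import *
for n in("top","side"):
    C,im=grab(n,f"pics/{n}0.png"); K,d,R,t=C; print(n,K[0,0],d,-R.T@t,R.round(3).tolist())
    np.save(f"pics/{n}0.npy",im)
print(status.read_state())
E
```

```text
pics
top 416.320465282329 [-0.06636865  0.          0.          0.          0.        ] [ 0.38450208 -0.01104377  1.18197724] [[0.015, -1.0, -0.021], [-0.994, -0.012, -0.108], [0.108, 0.023, -0.994]]
side 462.2372319145516 [-0.08000058  0.          0.          0.          0.        ] [0.4608405  0.99128577 0.73941638] [[-0.998, -0.068, 0.004], [-0.041, 0.552, -0.833], [0.055, -0.831, -0.554]]
{'t': 0.1, 'joint_positions': array([-8.74381851e-01,  3.85513645e-01,  6.76877780e-03, -4.20835503e-04,
       -1.19400161e+00, -2.58595964e-01]), 'joint_vel': array([-0.00034917, -0.00225939,  0.00372383, -0.00013436,  0.00058156,
        0.00083775]), 'tau': array([-3.21972229e-04, -3.91689813e+01,  1.87934339e+01,  4.23182219e+00,
        1.34311398e-02, -8.66898131e-05]), 'eef_pos': array([ 0.26476226, -0.5655619 ,  0.22155303]), 'ee_rot': array([-2.17089171e-01,  9.76151270e-01,  9.55890154e-04, -2.74406394e-04]), 'contact_force': array([ 0.36167175,  0.16312557, -0.50007072]), 'ft_torque': array([ 0.02279632,  0.02024611, -0.0268995 ]), 'opening': 0.08697915899033412}
```

View pics/top0.png

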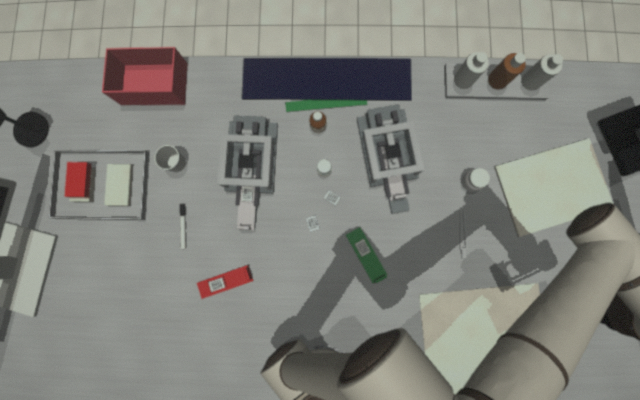

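View pics/side0.png

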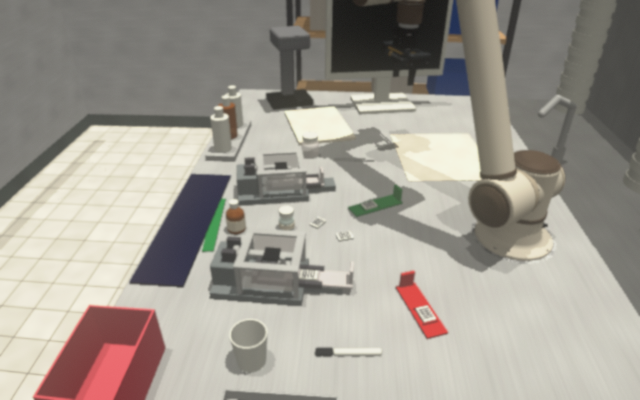

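Top view: the left press at about (248,160) has an aluminium sled standing out, with its tab near (246,225). The right press at (392,155) is the twin, sled home. Sled look-alikes are the red one (225,282), the green one (365,255) and the twin's own sled (396,185). I choose the grey sled in the left press and check it in one close crop.

```bash
python3 - <<'E'
from h import *
a=np.load("pics/top0.npy")[105:240,205:290]; b=np.load("pics/side0.npy")[225:305,205:360]
A=cv2.resize(a,None,fx=4.4,fy=4.4,interpolation=cv2.INTER_CUBIC); B=cv2.resize(b,None,fx=2.7,fy=2.7,interpolation=cv2.INTER_CUBIC)
o=np.zeros((594,800,3),np.uint8); o[:A.shape[0],:A.shape[1]]=A; o[:B.shape[0],376:376+B.shape[1]]=B
cv2.imwrite("pics/crop1.png",o[:,:,::-1])
E
```

```text
(no output)
```

View pics/crop1.png

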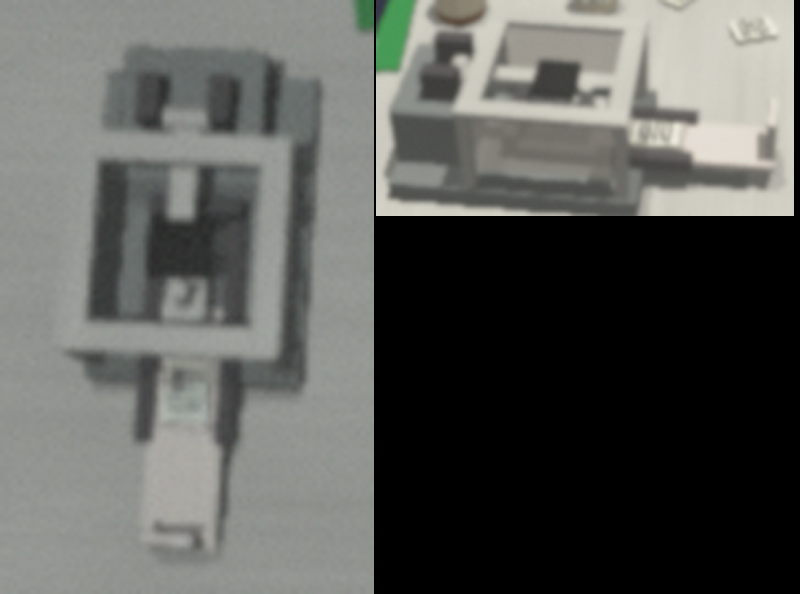

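The crop confirms it: aluminium sled with a white cassette standing out, upright tab at crop (178,535). The frame window's corners are at about crop (102,160), (258,163), (247,325), (85,322), with the black pad at (180,243).

```bash
python3 - <<'E'
from h import *
C=cam("top"); f=lambda L:(np.array(L,float)+.5)/4.4-.5+[205,105]
W=cast(C,f([(102,160),(258,163),(247,325),(85,322)]),.1); O=cast(C,f([(98,135),(295,138),(279,358),(65,350)]),.1)
for P in(W,O):
    print(P.round(4).tolist(),P.mean(0).round(4),[np.linalg.norm(P[i]-P[i-1]).round(4) for i in range(4)])
    for a,b in((3,0),(2,1)): v=P[b]-P[a]; print(np.arctan2(v[1],v[0]).round(3))
    for a,b in((0,1),(3,2)): v=P[a]-P[b]; print(np.arctan2(-v[0],v[1]).round(3))
print("pad",cast(C,f([(180,243)]),.088)); print("tab top",cast(C,f([(152,540),(200,545)]),.065))
print(cast(C,f([(185,65+0)]),.103))
E
```

```text
[[0.6581, 0.2612, 0.1], [0.6568, 0.1655, 0.1], [0.5572, 0.1691, 0.1], [0.5581, 0.2675, 0.1]] [0.6075 0.2158 0.1   ] [np.float64(0.1002), np.float64(0.0957), np.float64(0.0996), np.float64(0.0984)]
-0.062
-0.036
-0.014
-0.009
[[0.6737, 0.2644, 0.1], [0.6725, 0.1434, 0.1], [0.5374, 0.1492, 0.1], [0.5409, 0.279, 0.1]] [0.6061 0.209  0.1   ] [np.float64(0.1336), np.float64(0.121), np.float64(0.1352), np.float64(0.1298)]
-0.109
-0.043
-0.01
-0.027
pad [[0.60941762 0.21385372 0.088     ]]
tab top [[0.42883915 0.22954503 0.065     ]
 [0.42623431 0.1997831  0.065     ]]
[[0.71702166 0.21182928 0.103     ]]
```

```bash
cat >> h.py <<'E'
from scipy.spatial.transform import Rotation as Ro
def plan(*targets):  # (x,y,z,yaw of press x axis): tool y across the press, tool x toward -x press
    s=status.read_state(); R=Ro.from_quat(s["ee_rot"]); p=np.array(s["eef_pos"])
    print("t",round(s["t"],2),"p",p.round(4),"F",np.round(s["contact_force"],2),"open",round(s["opening"],4))
    for x,y,z,w in targets:
        T=Ro.from_matrix(np.c_[[-np.cos(w),-np.sin(w),0],[-np.sin(w),np.cos(w),0],[0,0,-1]])
        print((R.inv().apply(np.array([x,y,z])-p)*100).round(2),"twist",(R.inv()*T).as_rotvec().round(4))
E
python3 - <<'E'
from h import *
K,d,R,t=cam("wrist"); s=status.read_state(); T=Ro.from_quat(s["ee_rot"])
print(K[0,0],d,"cam in tool",T.inv().apply(-R.T@t-s["eef_pos"]),"axis",T.inv().apply(R[2]),"xaxis",T.inv().apply(R[0]))
plan((.46,-.2,.30,0),(.46,.1,.33,0),(.47,.215,.33,0),(.37,.2145,.2,0))
E
```

```text
345.3405624831967 [-0.06496423  0.          0.          0.          0.        ] cam in tool [ 0.06642036  0.00118918 -0.16266597] axis [-2.42475679e-01  7.06532854e-04  9.70157227e-01] xaxis [ 5.09546229e-04  9.99999690e-01 -6.00912976e-04]
t 0.1 p [ 0.2648 -0.5656  0.2216] F [ 0.36  0.16 -0.5 ] open 0.087
[-33.18  24.85  -7.8 ] twist [ 0.0019 -0.0006  0.4377]
[-45.89  52.03 -10.75] twist [ 0.0019 -0.0006  0.4377]
[-51.67  62.02 -10.73] twist [ 0.0019 -0.0006  0.4377]
[-42.59  66.19   2.28] twist [ 0.0019 -0.0006  0.4377]
```

```bash
python3 -m crank '[{"twist":[0,0,0.22],"travel":[-16,12,-6],"grip":0},{"twist":[0,0,0.438],"travel":[-33,25,-6],"grip":0},{"twist":[0,0,0.438],"travel":[-33,25,-6],"grip":0},{"twist":[0,0,0.438],"travel":[-33,25,-6],"grip":0},{"twist":[0,0,0.438],"travel":[-33,25,-6],"grip":0},{"twist":[0,0,0.438],"travel":[-33,25,-6],"grip":0},{"twist":[0,0,0.438],"travel":[-33,25,-6],"grip":0},{"twist":[0,0,0.438],"travel":[-33,25,-6],"grip":0},{"twist":[0,0,0.438],"travel":[-33,25,-6],"grip":0},{"twist":[0,0,0.438],"travel":[-46,52,-5],"grip":0},{"twist":[0,0,0.438],"travel":[-46,52,-5],"grip":0},{"twist":[0,0,0.438],"travel":[-46,52,-5],"grip":0},{"twist":[0,0,0.438],"travel":[-46,52,-5],"grip":0},{"twist":[0,0,0.438],"travel":[-46,52,-5],"grip":0},{"twist":[0,0,0.438],"travel":[-46,52,-5],"grip":0},{"twist":[0,0,0.438],"travel":[-50,62,-4],"grip":0},{"twist":[0,0,0.438],"travel":[-50,62,-4],"grip":0},{"twist":[0,0,0.438],"travel":[-50,62,-4],"grip":0},{"twist":[0,0,0.438],"travel":[-50,62,-4],"grip":0},{"twist":[0,0,0.438],"travel":[-50,62,-4],"grip":0}]' 10
python3 - <<'E'
from h import *
plan((.47,.215,.26,0))
C,im=grab("wrist","pics/w1.png"); np.save("pics/w1.npy",im)
import pickle; pickle.dump(C,open("pics/w1.pkl","wb"))
E
```

```text
t: 2.1
eef_pos: [0.4547, 0.2068, 0.2623]
ee_rot: [0.0, 1.0, -0.0, -0.0]
contact_force: [0.0, 0.6, -0.4]
opening: 0.0005
t 2.1 p [0.4547 0.2068 0.2623] F [ 0.01  0.62 -0.44] open 0.0005
[-1.53  0.82  0.23] twist [-0.0007 -0.0008 -0.0004]
```

View pics/w1.png

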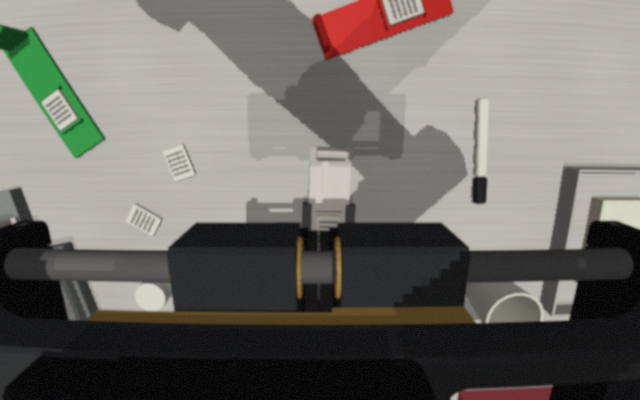

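The wrist view shows the tab's top at about (331,155), with the sled behind it at (330,185). The gripper hides the press. I measure the tab and sled from this picture, then move over the press to see the window.

```bash
python3 - <<'E'
from h import *
im=np.load("pics/w1.npy")[138:238,270:390]
cv2.imwrite("pics/crop2.png",cv2.resize(im,None,fx=6,fy=6,interpolation=cv2.INTER_CUBIC)[:,:,::-1])
plan((.68,.2068,.30,0))
E
python3 -m crank '[{"twist":[0,0,0],"travel":[-5,0,-4],"grip":0},{"twist":[0,0,0],"travel":[-10,0,-4],"grip":0},{"twist":[0,0,0],"travel":[-15,0,-4],"grip":0},{"twist":[0,0,0],"travel":[-20,0,-4],"grip":0},{"twist":[0,0,0],"travel":[-22.5,0,-4],"grip":0},{"twist":[0,0,0],"travel":[-22.5,0,-4],"grip":0},{"twist":[0,0,0],"travel":[-22.5,0,-4],"grip":0}]'
python3 - <<'E'
from h import *
import pickle
C,im=grab("wrist"); np.save("pics/w2.npy",im); pickle.dump(C,open("pics/w2.pkl","wb"))
cv2.imwrite("pics/w2.png",cv2.resize(im[0:230,200:470],None,fx=2.6,fy=2.6,interpolation=cv2.INTER_CUBIC)[:,:,::-1])
E
```

```text
t 2.15 p [0.4549 0.2064 0.2625] F [ 0.03 -1.58 -1.09] open 0.0002
[-22.51   0.07  -3.75] twist [-0.0003 -0.0003 -0.0013]
t: 2.85
eef_pos: [0.6804, 0.2053, 0.3012]
ee_rot: [0.002, 1.0, -0.001, -0.001]
contact_force: [-0.5, 0.2, -0.4]
opening: 0.0004
```

View pics/crop2.png

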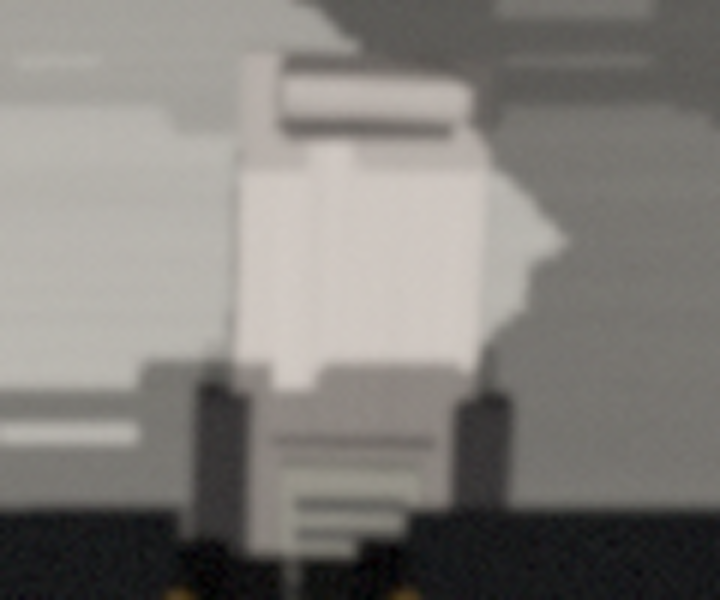

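View pics/w2.png

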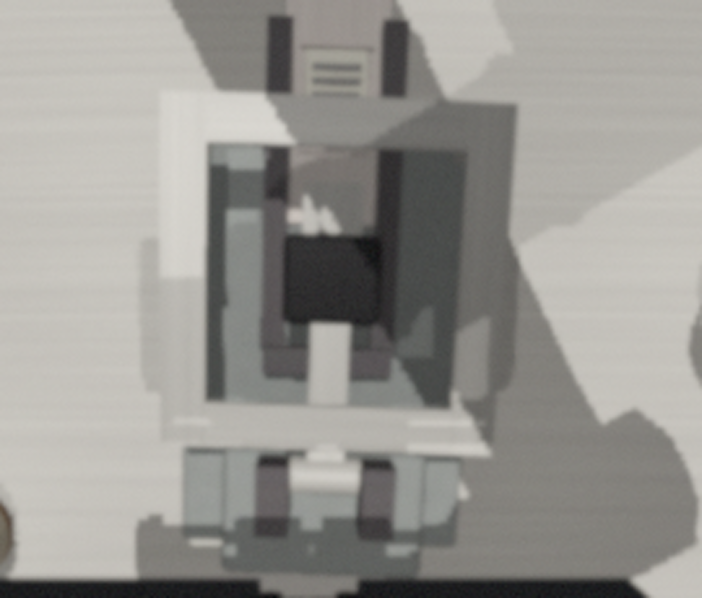

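Crop2 shows the tab's top face from (280,72) to (470,130), about 33 x 9 mm, which fits the given 34 x 8. In w2 the window's inner corners are at (208,143), (467,150), (450,408), (207,402) and the black pad at (333,279).

```bash
python3 - <<'E'
from h import *
import pickle
C1=pickle.load(open("pics/w1.pkl","rb"));C2=pickle.load(open("pics/w2.pkl","rb"))
f=lambda L,s,o:(np.array(L,float)+.5)/s-.5+o
for L in([(208,143),(467,150),(450,408),(207,402)],[(160,91),(517,104),(491,456),(160,440)]):
    P=cast(C2,f(L,2.6,[200,0]),.1); print(P.round(4)[:,:2].tolist(),P.mean(0).round(4),[np.linalg.norm(P[i]-P[i-1]).round(4) for i in range(4)])
    for a,b in((0,3),(1,2)): v=P[b]-P[a]; print(np.arctan2(v[1],v[0]).round(3))
    for a,b in((0,1),(3,2)): v=P[b]-P[a]; print(np.arctan2(-v[0],v[1]).round(3))
P=cast(C2,f([(285,236),(382,238),(379,323),(284,320)],2.6,[200,0]),.088); print("pad",P.round(4)[:,:2].tolist(),P.mean(0).round(4))
P=cast(C1,f([(280,74),(470,84)],6,[270,138]),.065); print("tab",P.round(4),P.mean(0).round(4))
P=cast(C1,f([(240,180),(235,355),(485,180),(475,355)],6,[270,138]),.026); print("sled edges",P.round(4)[:,:2].tolist())
E
```

```text
[[0.5557, 0.1682], [0.5583, 0.2675], [0.6578, 0.2639], [0.6551, 0.1652]] [0.6067 0.2162 0.1   ] [np.float64(0.0995), np.float64(0.0993), np.float64(0.0995), np.float64(0.0987)]
-0.03
-0.036
-0.027
-0.027
[[0.5366, 0.1504], [0.5414, 0.2861], [0.6775, 0.2815], [0.6706, 0.1455]] [0.6065 0.2159 0.1   ] [np.float64(0.134), np.float64(0.1359), np.float64(0.1362), np.float64(0.1362)]
-0.036
-0.034
-0.035
-0.051
pad [[0.5896, 0.1971], [0.5905, 0.2362], [0.6242, 0.2354], [0.6229, 0.1964]] [0.6068 0.2163 0.088 ]
tab [[0.4249 0.2057 0.065 ]
 [0.4266 0.2386 0.065 ]] [0.4257 0.2221 0.065 ]
sled edges [[0.4494, 0.1976], [0.4843, 0.1965], [0.4494, 0.2452], [0.4843, 0.244]]
```

Press centre is (0.6067, 0.216), yaw -0.034, with window and pad centres agreeing and sizes right. Sled is about 56 mm out. Next I check the red decoy's clearance at the descent spot, then move.

```bash
python3 - <<'E'
from h import *
import pickle
C1=pickle.load(open("pics/w1.pkl","rb")); im=np.load("pics/w1.npy").astype(int)
m=(im[...,0]>im[...,1]+70)&(im[...,0]>110); m[120:]=0; v,u=np.nonzero(m); k=v.argmax(); print("red nearest px",u[k],v[k],cast(C1,[(u[k],v[k])],.0),cast(C1,[(u[k],v[k])],.065))
w=-.034
plan((.395,.2232,.30,w),(.395,.2232,.12,w),(.395,.2232,.045,w))
E
```

```text
red nearest px 325 57 [[0.32348304 0.21556135 0.        ]] [[0.33335386 0.21436512 0.065     ]]
t 2.9 p [0.6797 0.2058 0.3025] F [-0.7  -0.21  0.18] open 0.0006
[28.48  1.68  0.27] twist [-0.0004 -0.0007  0.0319]
[28.47  1.69 18.27] twist [-0.0004 -0.0007  0.0319]
[28.46  1.69 25.77] twist [-0.0004 -0.0007  0.0319]
```

```bash
python3 -m crank '[{"twist":[0,0,0.032],"travel":[5,0.3,0],"grip":0},{"twist":[0,0,0.032],"travel":[10,0.6,0],"grip":0},{"twist":[0,0,0.032],"travel":[15,0.9,0],"grip":0},{"twist":[0,0,0.032],"travel":[20,1.2,0],"grip":0},{"twist":[0,0,0.032],"travel":[25,1.5,0],"grip":0},{"twist":[0,0,0.032],"travel":[28.5,1.7,2],"grip":0},{"twist":[0,0,0.032],"travel":[28.5,1.7,6],"grip":0},{"twist":[0,0,0.032],"travel":[28.5,1.7,10],"grip":0},{"twist":[0,0,0.032],"travel":[28.5,1.7,14],"grip":0},{"twist":[0,0,0.032],"travel":[28.5,1.7,17],"grip":0},{"twist":[0,0,0.032],"travel":[28.5,1.7,17],"grip":0},{"twist":[0,0,0.032],"travel":[28.5,1.7,17],"grip":0}]'
python3 - <<'E'
from h import *
w=-.034
plan((.395,.2232,.045,w),(.4157,.2225,.045,w),(.4718,.2206,.045,w))
C,im=grab("wrist"); np.save("pics/w3.npy",im)
cv2.imwrite("pics/w3.png",cv2.resize(im[0:300,180:480],None,fx=2,fy=2)[:,:,::-1])
E
```

```text
t: 4.1
eef_pos: [0.395, 0.2244, 0.1342]
ee_rot: [0.016, 1.0, 0.001, 0.001]
contact_force: [1.5, 0.3, 0.8]
opening: 0.0003
t 4.1 p [0.395  0.2244 0.1342] F [1.46 0.34 0.8 ] open 0.0003
[ 0.02 -0.14  8.92] twist [0.0012 0.0019 0.0028]
[-2.05 -0.14  8.92] twist [0.0012 0.0019 0.0028]
[-7.67 -0.16  8.93] twist [0.0012 0.0019 0.0028]
```

View pics/w3.png

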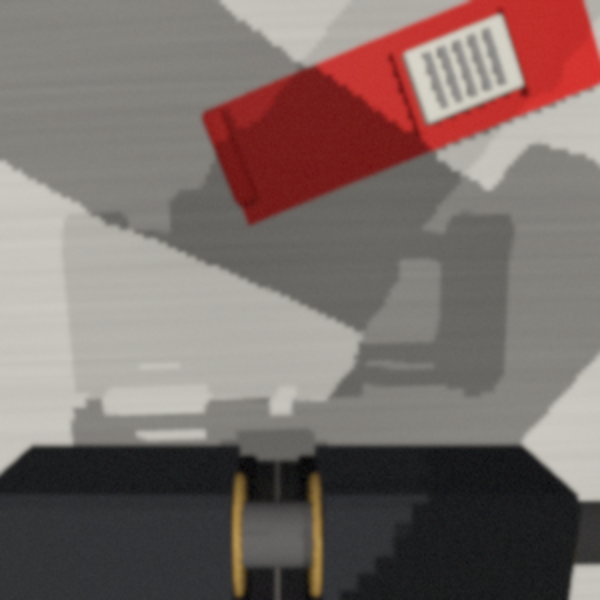

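The red sled is well behind the fingers (crop (230,150)), so the way down is free. Descend and start pushing.

```bash
python3 -m crank '[{"twist":[0,0,0.003],"travel":[0,-0.15,4],"grip":0},{"twist":[0,0,0.003],"travel":[0,-0.15,7],"grip":0},{"twist":[0,0,0.003],"travel":[0,-0.15,8.9],"grip":0},{"twist":[0,0,0.003],"travel":[0,-0.15,8.9],"grip":0},{"twist":[0,0,0.003],"travel":[-1,-0.15,8.9],"grip":0},{"twist":[0,0,0.003],"travel":[-1.5,-0.15,8.9],"grip":0},{"twist":[0,0,0.003],"travel":[-2,-0.15,8.9],"grip":0},{"twist":[0,0,0.003],"travel":[-2.5,-0.15,8.9],"grip":0},{"twist":[0,0,0.003],"travel":[-3,-0.15,8.9],"grip":0},{"twist":[0,0,0.003],"travel":[-3.5,-0.15,8.9],"grip":0},{"twist":[0,0,0.003],"travel":[-4,-0.15,8.9],"grip":0}]'
python3 -c "
from h import *
plan((.4718,.2206,.045,-.034))"
```

```text
t: 5.25
eef_pos: [0.4351, 0.2215, 0.0436]
ee_rot: [0.018, 1.0, -0.0, -0.0]
contact_force: [-2.7, -0.2, 1.6]
opening: 0.0007
t 5.25 p [0.4351 0.2215 0.0436] F [-2.74 -0.23  1.55] open 0.0007
[-3.67  0.04 -0.15] twist [-0.0003 -0.0004 -0.0013]
```

Pushing at about -2.7 N. Continue.

```bash
python3 -m crank '[{"twist":[0,0,0],"travel":[-0.6,0,0],"grip":0},{"twist":[0,0,0],"travel":[-1.2,0,0],"grip":0},{"twist":[0,0,0],"travel":[-1.8,0,0],"grip":0},{"twist":[0,0,0],"travel":[-2.3,0,0],"grip":0},{"twist":[0,0,0],"travel":[-2.7,0,0],"grip":0},{"twist":[0,0,0],"travel":[-3.0,0,0],"grip":0},{"twist":[0,0,0],"travel":[-3.2,0,0],"grip":0},{"twist":[0,0,0],"travel":[-3.2,0,0],"grip":0}]'
python3 -m crank '[{"twist":[0,0,0],"travel":[-0.2,0,0],"grip":0},{"twist":[0,0,0],"travel":[-0.2,0,0],"grip":0}]'
```

```text
t: 6.05
eef_pos: [0.4674, 0.2207, 0.0435]
ee_rot: [0.018, 1.0, 0.0, 0.0]
contact_force: [-0.7, -0.0, -0.1]
opening: 0.0005
t: 6.25
eef_pos: [0.4692, 0.2206, 0.0436]
ee_rot: [0.018, 1.0, 0.0, 0.0]
contact_force: [0.5, 0.4, 0.0]
opening: 0.0006
```

```bash
python3 -m crank '[{"twist":[0,0,0],"travel":[-0.1,0,0],"grip":0},{"twist":[0,0,0],"travel":[-0.2,0,0],"grip":0}]'
python3 -m crank '[{"twist":[0,0,0],"travel":[-0.1,0,0],"grip":0},{"twist":[0,0,0],"travel":[-0.2,0,0],"grip":0}]'
python3 -m crank '[{"twist":[0,0,0],"travel":[-0.1,0,0],"grip":0},{"twist":[0,0,0],"travel":[-0.2,0,0],"grip":0}]'
```

```text
t: 6.45
eef_pos: [0.4708, 0.2204, 0.0436]
ee_rot: [0.018, 1.0, -0.0, -0.0]
contact_force: [-2.3, 0.3, -0.0]
opening: 0.0004
t: 6.65
eef_pos: [0.4722, 0.2203, 0.0436]
ee_rot: [0.018, 1.0, -0.0, -0.001]
contact_force: [-7.3, 2.9, 4.7]
opening: 0.0002
t: 6.85
eef_pos: [0.4723, 0.2202, 0.0435]
ee_rot: [0.018, 1.0, -0.001, -0.002]
contact_force: [-14.3, 6.6, 10.3]
opening: 0.0002
```

The push stopped dead at 0.4722 (expected 0.4718) with force rising to 14 N, so it is home. Back off, rise and verify.

```bash
python3 -m crank '[{"twist":[0,0,0],"travel":[1,0,0],"grip":0},{"twist":[0,0,0],"travel":[3,0,0],"grip":0},{"twist":[0,0,0],"travel":[3,0,-3],"grip":0},{"twist":[0,0,0],"travel":[3,0,-7],"grip":0},{"twist":[0,0,0],"travel":[3,0,-12],"grip":0},{"twist":[0,0,0],"travel":[3,0,-17],"grip":0},{"twist":[0,0,0],"travel":[1,0,-21],"grip":0},{"twist":[0,0,0],"travel":[-3,0,-21.5],"grip":0},{"twist":[0,0,0],"travel":[-3,0,-21.5],"grip":0},{"twist":[0,0,0],"travel":[-3,0,-21.5],"grip":0},{"twist":[0,0,0],"travel":[-3,0,-21.5],"grip":0}]'
python3 - <<'E'
from h import *
import pickle
w=-.034
plan((.6067,.216,.26,w),(.6067,.216,.12,w),(.6067,.216,.092,w),(.6067,.216,.065,w))
C,im=grab("wrist"); np.save("pics/w4.npy",im); pickle.dump(C,open("pics/w4.pkl","wb"))
cv2.imwrite("pics/w4.png",cv2.resize(im[120:240,260:400],None,fx=5,fy=5,interpolation=cv2.INTER_CUBIC)[:,:,::-1])
print(proj(C,[(.4818,.2203,.065)]))
E
```

```text
t: 7.95
eef_pos: [0.5041, 0.2188, 0.2576]
ee_rot: [0.018, 1.0, -0.001, -0.001]
contact_force: [0.2, 0.4, 1.3]
opening: 0.0006
t 7.95 p [0.5041 0.2188 0.2576] F [0.2  0.43 1.27] open 0.0006
[-10.27   0.08  -0.25] twist [-0.0011 -0.0014 -0.0013]
[-10.29   0.1   13.75] twist [-0.0011 -0.0014 -0.0013]
[-10.29   0.1   16.55] twist [-0.0011 -0.0014 -0.0013]
[-10.29   0.1   19.25] twist [-0.0011 -0.0014 -0.0013]
[[318.14863269 157.93931067]]
```

View pics/w4.png

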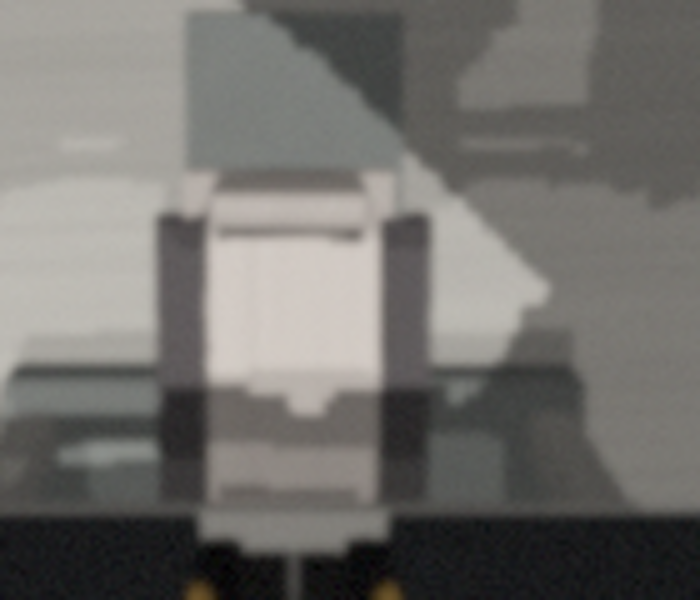

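The tab's front edge is at (318,158.4), against (318.1,157.9) predicted for home, so the sled is home. Now over the window and down towards the lever.

```bash
python3 -m crank '[{"twist":[0,0,0],"travel":[-5,0,0],"grip":0},{"twist":[0,0,0],"travel":[-10.3,0.1,0],"grip":0},{"twist":[0,0,0],"travel":[-10.3,0.1,0],"grip":0},{"twist":[0,0,0],"travel":[-10.3,0.1,4],"grip":0},{"twist":[0,0,0],"travel":[-10.3,0.1,8],"grip":0},{"twist":[0,0,0],"travel":[-10.3,0.1,12],"grip":0},{"twist":[0,0,0],"travel":[-10.3,0.1,13.7],"grip":0},{"twist":[0,0,0],"travel":[-10.3,0.1,13.7],"grip":0},{"twist":[0,0,0],"travel":[-10.3,0.1,13.7],"grip":0}]'
python3 -c "
from h import *
w=-.034
plan((.6067,.216,.092,w),(.6067,.216,.065,w))"
```

```text
t: 8.9
eef_pos: [0.6078, 0.217, 0.1223]
ee_rot: [0.017, 1.0, -0.0, 0.0]
contact_force: [0.1, 0.1, 1.2]
opening: 0.0006
t 8.9 p [0.6078 0.217  0.1223] F [0.07 0.1  1.24] open 0.0006
[ 0.1  -0.1   3.03] twist [-0.0002  0.0008 -0.0001]
[ 0.11 -0.1   5.73] twist [-0.0002  0.0008 -0.0001]
```

```bash
python3 -m crank '[{"twist":[0,0,0],"travel":[0,-0.1,1],"grip":0},{"twist":[0,0,0],"travel":[0.1,-0.1,2],"grip":0},{"twist":[0,0,0],"travel":[0.1,-0.1,2.7],"grip":0},{"twist":[0,0,0],"travel":[0.1,-0.1,3.2],"grip":0},{"twist":[0,0,0],"travel":[0.1,-0.1,3.7],"grip":0},{"twist":[0,0,0],"travel":[0.1,-0.1,4.2],"grip":0},{"twist":[0,0,0],"travel":[0.1,-0.1,4.6],"grip":0},{"twist":[0,0,0],"travel":[0.1,-0.1,5.0],"grip":0},{"twist":[0,0,0],"travel":[0.1,-0.1,5.0],"grip":0}]'
python3 -m crank '[{"twist":[0,0,0],"travel":[0,0,0.2],"grip":0},{"twist":[0,0,0],"travel":[0,0,0.3],"grip":0}]'
```

```text
t: 9.8
eef_pos: [0.6072, 0.2155, 0.0716]
ee_rot: [0.018, 1.0, -0.0, 0.0]
contact_force: [-1.6, -1.3, 4.2]
opening: 0.0004
t: 10.0
eef_pos: [0.6075, 0.2156, 0.0693]
ee_rot: [0.017, 1.0, 0.0, 0.001]
contact_force: [-0.4, -1.0, 5.1]
opening: 0.0006
```

```bash
python3 -m crank '[{"twist":[0,0,0],"travel":[0,0,0.1],"grip":0},{"twist":[0,0,0],"travel":[0,0,0.2],"grip":0}]'
python3 -m crank '[{"twist":[0,0,0],"travel":[0,0,0.1],"grip":0},{"twist":[0,0,0],"travel":[0,0,0.2],"grip":0}]'
python3 -m crank '[{"twist":[0,0,0],"travel":[0,0,0.1],"grip":0},{"twist":[0,0,0],"travel":[0,0,0.2],"grip":0}]'
```

```text
t: 10.2
eef_pos: [0.6078, 0.2156, 0.0676]
ee_rot: [0.017, 1.0, 0.0, 0.001]
contact_force: [-1.0, -1.9, 5.3]
opening: 0.0004
t: 10.4
eef_pos: [0.6082, 0.2156, 0.0658]
ee_rot: [0.017, 1.0, 0.0, 0.002]
contact_force: [-0.8, -2.4, 8.0]
opening: 0.0002
t: 10.6
eef_pos: [0.6083, 0.2156, 0.0654]
ee_rot: [0.017, 1.0, 0.0, 0.002]
contact_force: [-4.9, -4.0, 15.2]
opening: 0.0004
```

At the stop: 2 mm more command moved it 0.4 mm and force went to 15 N. Hold two seconds.

```bash
python3 -m crank '[{"twist":[0,0,0],"travel":[0,0,0.03],"grip":0},{"twist":[0,0,0],"travel":[0,0,0.03],"grip":0},{"twist":[0,0,0],"travel":[0,0,0.03],"grip":0},{"twist":[0,0,0],"travel":[0,0,0.03],"grip":0},{"twist":[0,0,0],"travel":[0,0,0.03],"grip":0},{"twist":[0,0,0],"travel":[0,0,0.03],"grip":0},{"twist":[0,0,0],"travel":[0,0,0.03],"grip":0},{"twist":[0,0,0],"travel":[0,0,0.03],"grip":0},{"twist":[0,0,0],"travel":[0,0,0.03],"grip":0},{"twist":[0,0,0],"travel":[0,0,0.03],"grip":0},{"twist":[0,0,0],"travel":[0,0,0.03],"grip":0},{"twist":[0,0,0],"travel":[0,0,0.03],"grip":0},{"twist":[0,0,0],"travel":[0,0,0.03],"grip":0},{"twist":[0,0,0],"travel":[0,0,0.03],"grip":0},{"twist":[0,0,0],"travel":[0,0,0.03],"grip":0},{"twist":[0,0,0],"travel":[0,0,0.03],"grip":0},{"twist":[0,0,0],"travel":[0,0,0.03],"grip":0},{"twist":[0,0,0],"travel":[0,0,0.03],"grip":0},{"twist":[0,0,0],"travel":[0,0,0.03],"grip":0},{"twist":[0,0,0],"travel":[0,0,0.03],"grip":0}]'
python3 -m crank '[{"twist":[0,0,0],"travel":[0,0,-0.5],"grip":0},{"twist":[0,0,0],"travel":[0,0,-1],"grip":0},{"twist":[0,0,0],"travel":[0,0,-1.6],"grip":0},{"twist":[0,0,0],"travel":[0,0,-2.2],"grip":0},{"twist":[0,0,0],"travel":[0,0,-3.2],"grip":0},{"twist":[0,0,0],"travel":[0,0,-5],"grip":0},{"twist":[0,0,0],"travel":[0,0,-9],"grip":0},{"twist":[0,0,0],"travel":[0,0,-13],"grip":0},{"twist":[0,0,0],"travel":[0,0,-18],"grip":0},{"twist":[0,0,0],"travel":[0,0,-23.5],"grip":0},{"twist":[0,0,0],"travel":[-4,0,-23.5],"grip":0},{"twist":[0,0,0],"travel":[-7.2,-1,-23.5],"grip":0},{"twist":[0,0,0],"travel":[-7.2,-1,-23.5],"grip":0},{"twist":[0,0,0],"travel":[-7.2,-1,-23.5],"grip":0},{"twist":[0,0,0],"travel":[-7.2,-1,-23.5],"grip":0}]'
python3 - <<'E'
from h import *
C,im=grab("wrist"); s=grab("side")[1]
print(status.read_state()["eef_pos"], proj(C,[(.6068,.2163,.088)]))
o=np.zeros((600,800,3),np.uint8); a=cv2.resize(im[0:230,200:470],(540,460)); o[:460,:400]=a[:,:400]; b=cv2.resize(s[150:350,190:390],(400,400)); o[:400,400:]=b
cv2.imwrite("pics/fin.png",o[:,:,::-1])
E
```

```text
t: 12.6
eef_pos: [0.6083, 0.2156, 0.0655]
ee_rot: [0.017, 1.0, 0.0, 0.002]
contact_force: [-3.4, -3.1, 14.4]
opening: 0.0005
t: 14.1
eef_pos: [0.6779, 0.2034, 0.297]
ee_rot: [0.017, 1.0, -0.0, -0.0]
contact_force: [-0.3, -1.5, 0.0]
opening: 0.0007
[0.67775776 0.20354076 0.29768173] [[327.30905532 108.89555945]]
```

View pics/fin.png

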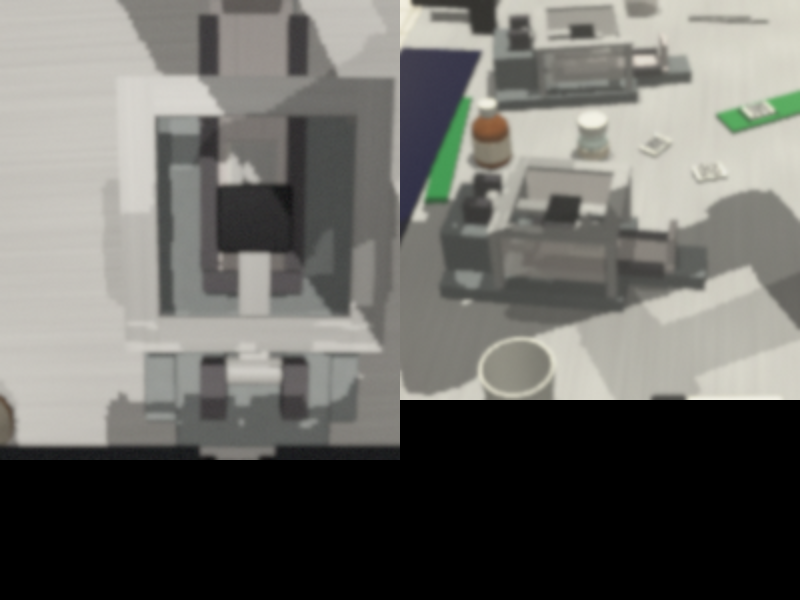

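The pad is back up at crop (255,218), i.e. pixel (327.5,109), against (327.3,108.9) predicted for the up position. The sled is home in its rails like the twin's, nothing else has moved, and the arm is clear.

```bash
python3 -c "
from bench import arm; print(arm.finish_job())"
```

```text
the job is handed in; nothing more can be done
None
```

The job is done and handed in at about 14 s of the 50 s allowed.

- **Sled:** With the fingers shut, I pushed it in about 56 mm by its tab to the hard stop. The TCP stopped at x = 0.472 m (expected 0.472 m), with the force rising to about 16 N. A close wrist picture put the tab's front edge within half a pixel of its home position.
- **Lever:** I went down through the middle of the window and pressed the lever to its stop. There the tip settled at z = 0.0655 m, as 2 mm more command moved it only 0.4 mm and the force reached about 15 N. I held it there for about 2.1 s, let it rise and drew the arm clear.
- **Last checks:** The pad is back at its "up" pixel to within half a pixel, and the wrist force is about zero. In the last wrist and side pictures the twin and the nearby loose things look unmoved. I did not take a final picture of the whole bench.
- **Disagreements:** The first hand-read outer frame corners from the top picture were up to 15 mm off in size and differed in yaw. The wrist-camera measurement (centre 0.6067, 0.216, yaw -0.034) replaced them. At the sled stop there were also about 10 N of vertical and 7 N of sideways force, presumably friction on the tab, which were gone after backing off.

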